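# Jack up the glue-press top and hold it

### The job

Raise the hinged top of the glue press so that I can pull the panel out: slide the lever jack along the bench, saddle first, under the round-nosed lift lug (not the square tabs) until its base pushes firmly against the front of the bed. Pump the handle fully down, let it come all the way up, then press it fully down again. Finish holding the handle down, with only the jack carrying the press top; do not push the top yourself, and leave the other things on the bench where they are.

Things in the scene. Friction and masses are not known exactly. Their poses are not given: they have to be found in the camera images.
- bed: The fixed lower part of the glue press: a wooden slab 240 x 360 x 42 mm (x, y, z) on the bench, with an 18 mm panel lying on it and the hinged top above. Origin at bench level in the middle of its upright front face, which faces the robot (the bed lies on the +x side) and is the stop for the jack's base.
- platen: Hinged top of the press: pale wooden slab 220 x 360 x 24 mm, 1 to 2 kg, underside 60 mm up at rest. Origin at the middle of its front edge, 72 mm above the bench and 15 mm behind the bed's face; x points to the hinge, 220 mm away. It lifts freely and falls back. Two thin square-ended tabs, 145 mm either side of the middle, reach 20 mm in front of the bed's face: not lift points.
- lug: The round-nosed steel lift lug, 44 mm wide, 8 mm thick, clamped stiffly in a track on the front edge of the press top by a small black knob, within 70 mm left or right of the middle; it sticks out 52 mm in front of the bed's front face. Origin and axes as platen, but shifted along its y to the lug's place.
- lug_pad (a point): The lift point: the middle of the lug's round nose on its flat underside, under the small round punch mark on its top; 30 mm in front of the bed's front face and 60 mm above the bench at rest.
- jack: Loose see-saw lever jack, 0.7 kg. Origin at its underside below the pivot; x points to the saddle, z up. Base plate 70 mm wide, 12 thick, from 100 mm behind the origin to 90 mm ahead (nose). Two upright cheek plates over the origin, 60 mm long in x, 12 to 73 mm high, 44 mm wide in y over both: grip across them. With the nose square on the bed's face the saddle is as far out as the lift point.
- saddle_top (a point): Top of the jack's saddle, a low steel dome 32 mm wide on the front end of the lever: 60 mm ahead of the origin in the jack's x and 51 mm above its underside with the handle up; 24 mm higher with the handle fully down. Where it is under the lug there is at first a 9 mm gap.
- handle_pad (a point): Middle of the upper face of the rubber pad (56 mm long in jack x, 42 mm wide) at the rear end of the lever, pressed down to work the jack. Handle up: 136 mm behind the jack's origin and 90 mm above its underside; fully down: 139 mm behind, 34 mm above. The pad slopes 0.2 rad: up to the rear when up, down to the rear when down.
- handle (a joint): Angle of the jack's lever on its pivot (55 mm above the jack's underside): 0 is handle up (saddle low), 0.40 rad is handle fully down on its stop (saddle high). A light spring brings it back up when let go; pressing it down takes about 3 N at the pad unloaded, and up to 10 N with the press top on the saddle.
- plane: A dark wooden hand plane, 180 x 55 x 78 mm, loose on the bench beside the jack or on the other side: bystander. Origin at the centre of its underside, long along x.
- cork_disc: Cork disc, 90 mm across and 22 mm high: bystander. Origin at the centre of its underside.
- wax_block: Block of pale wax, 75 x 60 x 45 mm: bystander. Origin at the centre of its underside.
- candle: White candle on a 100 mm square dark stand, 172 mm tall: bystander. Origin at the centre of its underside.
- glue: White glue bottle, 56 mm across, 130 mm tall: bystander. Origin at the centre of its underside.
- screwdriver: Screwdriver with a wooden handle, lying at the side: bystander. Its x axis runs along it.
- offcut: Wooden offcut, 90 x 35 x 22 mm: bystander. Origin at the centre of its underside.

How it is judged:
On the way, in this order (a step that is already met when the one before it is completed fails the run):
1. the jack stands flat with its base pushed against the front of the bed (over 2 N) and its saddle, still low, under the lift point (within 12 mm) (contact force between jack and bed above 2 N and horizontal distance between saddle_top and lug_pad below 0.012 m and value of joint handle below 0.08 rad and angle between jack's own z axis and vertical below 0.05 rad and height (world z) of jack below 0.005 m), for 0.1 s.
2. first stroke: handle down (over 0.34 rad) with the lift point raised over 10 mm on the saddle (value of joint handle above 0.34 rad and height (world z) of lug_pad above 0.07 m and contact force between jack and lug above 1 N), for 0.1 s.
3. the handle is let all the way back up and the press top is down again (value of joint handle below 0.06 rad and height (world z) of lug_pad below 0.063 m), for 0.1 s.
At the end, for the whole second after the job is handed in: The fingers hold the handle down (over 0.34 of 0.40 rad, over 1 N on the jack); the lift point is over 10 mm above where it rested, carried by the jack's saddle (over 1 N) within 16 mm of the lift point and not by the arm; the jack stands flat (within 0.06 rad) and everything is still (all of step 2 and horizontal distance between saddle_top and lug_pad below 0.016 m and contact force between the fingers and jack above 1 N and contact force between each of the arm, the fingers and platen below 0.5 N and angle between jack's own z axis and vertical below 0.06 rad and linear speed of each of jack, platen below 0.02 m/s); the arm keeps its last pose, push and grip.
It fails at once if a bystander is moved more than 30 mm (distance of any of plane, cork_disc, wax_block, candle, glue, screwdriver, offcut from where it was at the start of the episode above 0.03 m).
It fails at once if the robot pushes or lifts the press top itself (over 5 N) (contact force between any of the arm, the fingers and platen above 5 N).
It fails at once if the jack is tipped over (angle between jack's own z axis and vertical above 0.5 rad).
It also fails if it takes over 58 s, if anything falls off the work surface, if the arm or the gripper's body presses on something with over 40 N, if the wrist force passes 120 N, or if a joint passes its speed limit or range.

### The arm

A 6-joint arm with a two-finger parallel gripper is mounted at the origin on the work surface. World frame = base frame: x ahead of the robot, y to its left, z up, the work surface at z = 0. Lengths are in m, angles in rad, forces in N, time in s.
With the tool pointing down it reaches from about 0.4 to 0.925 m from the base axis. Payload 3.4 kg.
Tool frame: the origin (TCP) lies between the finger pads; the fingertips stand 25 mm ahead of it and the grasp point (between the pads) lies 6 mm ahead of it; z points along the fingers, y is the line along which they close (so a half turn about z gives the same grasp; the last joint's range is limited). The gripper opens to 85 mm and grips with 20 to 120 N. Pads are 22 mm wide; open, the fingers measure 114 mm over their backs; the gripper's body (76 mm by 85 mm) begins 54 mm behind the grasp point. The pads swing forward as they close: fully open they stand 13 mm farther back than shut.
Start: joints at [-1.21, 0.307, 1.506, -0, 1.328, -0.073], TCP at [0.242, -0.522, 0.256] pointing down, gripper open.
Joint ranges: [-3.12, 3.12], [-1.05, 2.28], [0.14, 2.33], [-1.42, 4.57], [0.1, 2.73], [-2.68, 2.68]. Speed limits (rad/s): [2.57, 2.57, 3.14, 3.14, 3.14, 3.14].

### API

Orientations are given as a unit quaternion [x, y, z, w].
In Python, from plant import env gives the robot as it stands. Calls block until the motion is done:
- env.move_ptp(position, orientation): joint-space move of the TCP to a pose.
- env.movel(position, rotation=None, v=0.15): straight line of the TCP; rotation=None keeps the orientation; v is the mean speed in m/s.
- env.movej(angles): joint-space move.
- env.command_gripper(opening, strength=None): finger opening in m; strength is the grip in N (None keeps the last); returns when the fingers have stopped.
- env.pause(seconds).
- env.solve_ik(position, orientation): joint angles nearest the present ones, or None.
- env.observe(): the state.
- env.get_image(name): name is "scene" or "side" or "wrist"; returns the picture (400x640x3 uint8, red, green, blue); there is no depth.
- env.calibration(name): a dict with "mtx" (3x3 intrinsics, pixels), "extrinsics" (4x4, takes a point from camera to world coordinates). Camera axes: x right, y down, z forward; pixel columns grow to the right and rows downward; lengths in m; the calibration is good to about 2 mm. A picture is of the moment at which its call begins: read the wrist's pose just before it. calibration takes no time and is no camera call; for the wrist camera it gives the pose at the moment of the call.
A pose or a line that the arm cannot do raises env.Unreachable and nothing moves.
- env.hand_in(): hands the job in; it is judged then, once.
The state is a dict: "t": time; "joint_positions": joint angles; "joint_vel": joint speeds; "effort": joint torques, N m; "position": TCP position; "tool_rot": TCP orientation; "ft_force": force on the tool from outside, world axes, zero at the start; "ft_torque": the same for the moment, N m; "width": finger opening in m; "grasp_force": force on a finger pad.
Only numpy, scipy, OpenCV 4.12 (cv2) and the standard library are available. Lean on these libraries where they do the work, as an engineer would, in place of code of your own. Each camera call takes 0.05 s, during which the arm holds its last target. There are 200 camera calls.

## Working session

There is one attempt and no reset: what is moved stays moved. The work goes in short steps, each a Python script; the robot and the scene stay as the last script left them, time stands still between calls to the robot, and variables do not carry over. Pictures are saved under pics/ and viewed, at most 10 in all, crops included, and the job is handed in when it is done.

```bash
ls; mkdir -p pics
python3 - <<'E'
from plant import env
import cv2
for n in ("scene","side"):
    cv2.imwrite(f"pics/{n}0.png",env.get_image(n)[:,:,::-1])
    c=env.calibration(n);print(c)
print(env.observe())
E
```

```text
pics
{'mtx': array([[399.02617534,   0.        , 317.48401899],
       [  0.        , 399.02617534, 206.32518707],
       [  0.        ,   0.        ,   1.        ]]), 'extrinsics': array([[ 0.16025172,  0.75904279, -0.63100985,  1.29664038],
       [ 0.98695592, -0.1132367 ,  0.11443542, -0.15235619],
       [ 0.01540791, -0.64111738, -0.76728815,  0.99593433],
       [ 0.        ,  0.        ,  0.        ,  1.        ]])}
{'mtx': array([[428.79917305,   0.        , 313.08135072],
       [  0.        , 428.79917305, 206.76336787],
       [  0.        ,   0.        ,   1.        ]]), 'extrinsics': array([[-0.71405178, -0.51767751,  0.47131735, -0.08335749],
       [-0.69987812,  0.5445114 , -0.46225312,  0.59876043],
       [-0.01733963, -0.65993737, -0.7511205 ,  1.05959351],
       [ 0.        ,  0.        ,  0.        ,  1.        ]])}
{'t': 0.1, 'joint_positions': array([-1.20950256e+00,  3.07506102e-01,  1.50752959e+00, -1.36839201e-05,
        1.32841547e+00, -7.34745548e-02]), 'joint_vel': array([-0.00087529, -0.00164801, -0.00267812,  0.00119505,  0.00058662,
       -0.00070019]), 'effort': array([-2.22586268e-04, -4.58528030e+01, -2.52608389e+01, -1.71377751e-04,
        5.55216873e-03,  1.67742236e-06]), 'position': array([ 0.24197221, -0.52097054,  0.25547355]), 'tool_rot': array([ 9.76464186e-01,  2.15677605e-01, -1.39839062e-04, -9.18694479e-04]), 'ft_force': array([ 0.57913931, -0.02350117,  0.30062486]), 'ft_torque': array([ 0.05018707, -0.05257305, -0.00457874]), 'grasp_force': 0.0, 'width': 0.08529962593776949}
```

View pics/scene0.png

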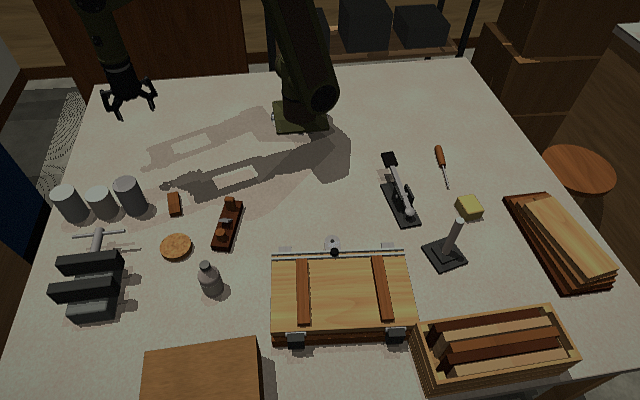

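View pics/side0.png

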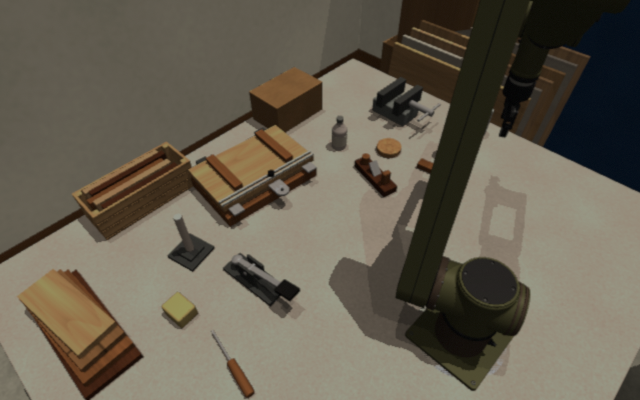

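The scene picture shows the jack at about (400,195), its black pad at (390,158), the lug at (332,242) and the candle at (448,245). The plane is at (228,222). Next I'll enlarge the working area.

```bash
cat > h.py <<'E'
import numpy as np, cv2
def ray(c,uv):
    T=c["extrinsics"]; d=T[:3,:3]@np.linalg.inv(c["mtx"])@np.array([uv[0],uv[1],1.0]); return T[:3,3],d
def onplane(c,uv,z):
    o,d=ray(c,uv); return o+d*(z-o[2])/d[2]
def proj(c,p):
    T=c["extrinsics"]; q=c["mtx"]@(T[:3,:3].T@(np.asarray(p,float)-T[:3,3])); return q[:2]/q[2]
def crop(img,x0,y0,x1,y1,s,fn):
    cv2.imwrite(fn,cv2.resize(img[y0:y1,x0:x1,::-1],None,fx=s,fy=s,interpolation=cv2.INTER_CUBIC))
E
python3 - <<'E'
from h import *
im=cv2.imread("pics/scene0.png")[:,:,::-1]
crop(im,265,140,475,290,3.8,"pics/crop0.png")
E
```

```text
(no output)
```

View pics/crop0.png

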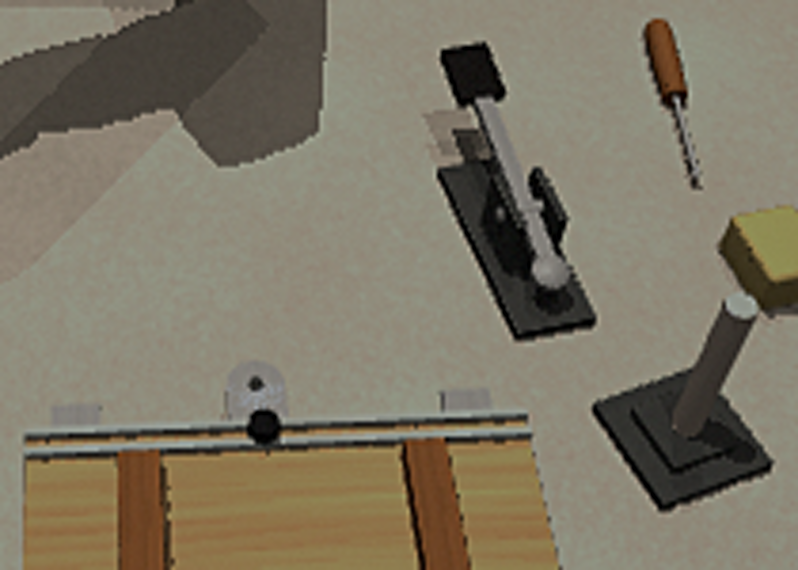

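Run:
```python
from h import *
from plant import env
np.set_printoptions(precision=4,suppress=True)
c=env.calibration("scene")
f=lambda x,y,z:onplane(c,(265+x/3.8,140+y/3.8),z)
A=f(25,437,.084);B=f(527,415,.084);print("edge",A,B,np.linalg.norm(B-A),"yaw",np.arctan2(-(B-A)[0],(B-A)[1]))
print("punch",f(256,383,.068))
print("saddle",f(549,268,.049))
pc=[f(*p,z) for p,z in (((441,52),.096),((485,42),.096),((505,95),.085),((462,107),.085))]
print("pad",np.mean(pc,0),pc)
n=[f(516,328,.012),f(597,313,.012),f(437,172,.012)]
print("base",n,np.linalg.norm(n[0]-n[1]),np.linalg.norm(n[0]-n[2]))
print("candle corners",[f(*p,0.005) for p in((594,406),(668,508),(771,465))], "screwtip",f(697,186,.005))
print("wax",f(728,250,0),f(770,310,0))
```

```text
edge [ 0.6973 -0.1663  0.084 ] [0.733  0.1931 0.084 ] 0.36109614468504186 yaw -0.09893797688686876
punch [0.6651 0.0073 0.068 ]
saddle [0.5763 0.2665 0.049 ]
pad [0.3883 0.2497 0.0905] [array([0.3632, 0.2268, 0.096 ]), array([0.3562, 0.2686, 0.096 ]), array([0.4124, 0.272 , 0.085 ]), array([0.4212, 0.2312, 0.085 ])]
base [array([0.6052, 0.2367, 0.012 ]), array([0.6002, 0.3074, 0.012 ]), array([0.4272, 0.2178, 0.012 ])] 0.07085087222501464 0.17897117344533267
candle corners [array([0.6839, 0.278 , 0.005 ]), array([0.7807, 0.3032, 0.005 ]), array([0.7567, 0.3952, 0.005 ])] screwtip [0.4715 0.4458 0.005 ]
wax [0.5427 0.4478 0.    ] [0.6103 0.4577 0.    ]
```

```bash
cat >> h.py <<'E'
def down(psi): return np.array([np.cos(psi/2),np.sin(psi/2),0,0])
E
python3 - <<'E'
from h import *
from plant import env
np.set_printoptions(precision=4,suppress=True)
for psi in (.098,.098+np.pi,.098-np.pi):
    print(psi,env.solve_ik([.512,.262,.26],down(psi)),env.solve_ik([.6,.013,.06],down(psi-.197)),env.solve_ik([.466,.027,.06],down(psi-.197)))
j=env.solve_ik([.512,.262,.26],down(.098)); env.movej(j)
c=env.calibration("wrist"); im=env.get_image("wrist"); cv2.imwrite("pics/w1.png",im[:,:,::-1])
s=env.observe();print(s["t"],s["position"],c["extrinsics"])
np.save("w1.npy",c["extrinsics"]); print(c["mtx"])
E
```

```text
0.098 [ 0.3995  0.3042  1.5005 -0.      1.3368  1.8723] [-0.0487  0.5426  1.6804 -0.      0.9186  1.6211] [-0.0327  0.4123  1.9747 -0.      0.7546  1.6371]
3.239592653589793 [ 0.3995  0.3042  1.5005 -0.      1.3368 -1.2693] [-0.0487  0.5426  1.6804 -0.      0.9186 -1.5205] [-0.0327  0.4123  1.9747 -0.      0.7546 -1.5045]
-3.0435926535897933 [ 0.3995  0.3042  1.5005 -0.      1.3368 -1.2693] [-0.0487  0.5426  1.6804 -0.      0.9186 -1.5205] [-0.0327  0.4123  1.9747 -0.      0.7546 -1.5045]
3.0583 [0.5124 0.2613 0.26  ] [[ 0.097  -0.9426 -0.3196  0.5956]
 [-0.9953 -0.0913 -0.0327  0.2696]
 [ 0.0016  0.3213 -0.947   0.3781]
 [ 0.      0.      0.      1.    ]]
[[282.3926   0.     325.9399]
 [  0.     282.3926 196.7652]
 [  0.       0.       1.    ]]
```

View pics/w1.png

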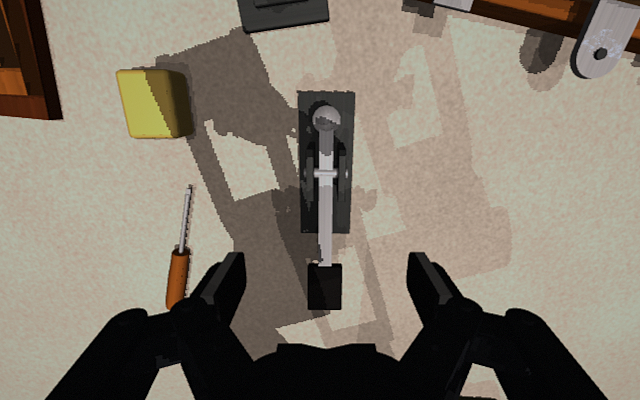

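The wrist view shows the jack square in the middle: saddle (326,117), pivot pin (326,173), nose corners (298,92) and (355,92), pad centre (325,286). The punch mark is at (600,54).

Run:
```python
from h import *
from plant import env
np.set_printoptions(precision=4,suppress=True)
c=env.calibration("wrist")
for n,u,v,z in (("saddle",326,117,.05),("pivot",326,173,.06),("noseL",298,92,.012),("noseR",355,92,.012),("rearL",301,233,.012),("rearR",350,233,.012),("pad",325,286,.09),("punch",600,54,.068)): print(n,onplane(c,(u,v),z))
```

```text
saddle [0.5787 0.2673 0.05  ]
pivot [0.5171 0.2614 0.06  ]
noseL [0.6026 0.3038 0.012 ]
noseR [0.6093 0.2348 0.012 ]
rearL [0.4141 0.2872 0.012 ]
rearR [0.4208 0.2174 0.012 ]
pad [0.3851 0.2498 0.09  ]
punch [0.6658 0.003  0.068 ]
```

Run:
```python
from h import *
from plant import env
np.set_printoptions(precision=3,suppress=True)
def rep(n):
    s=env.observe();print(n,round(s["t"],2),s["position"],s["ft_force"],s["ft_torque"],s["width"],s["grasp_force"]);return s
env.movel([.512,.2608,.10],down(.097)); env.movel([.512,.2608,.054],v=.06); rep("down")
env.command_gripper(0.03,40); rep("grip")
X=np.array([.9951,-.0988]); T=np.array([.5998,.0115])
P=T-.07*X
env.movel([P[0],P[1],.054],down(-.099),v=.12); rep("slid")
c=env.calibration("wrist"); np.save("w2.npy",c["extrinsics"]); cv2.imwrite("pics/w2.png",env.get_image("wrist")[:,:,::-1])
```

```text
down 5.19 [0.512 0.261 0.054] [0.328 0.077 0.181] [0.034 0.005 0.035] 0.08513974688634968 0.0
grip 5.65 [0.512 0.261 0.055] [-1.081  1.647  4.781] [ 0.23   0.144 -0.091] 0.04318160139354469 42.88244605064392
slid 7.83 [0.531 0.019 0.055] [0.138 5.079 6.382] [ 0.766  0.037 -0.133] 0.043514788915955865 43.33469331264496
```

View pics/w2.png

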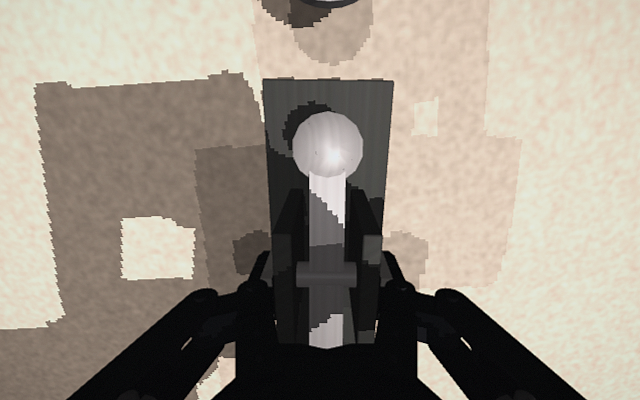

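The jack is straight in the grip, with its saddle at (328,145). The lug nose shows at the top around (315,6). I'll check the lateral offset.

Run:
```python
from h import *
from plant import env
np.set_printoptions(precision=4,suppress=True)
c=env.calibration("wrist")
X=np.array([.9951,-.0988]);Y=np.array([.0988,.9951]);T=np.array([.5998,.0115])
for n,u,v,z in (("saddle",328,145,.05),("nose",315,7,.064),("L",263,80,.012),("R",393,80,.012)):
    p=onplane(c,(u,v),z); q=p[:2]-T; print(n,p,q@X,q@Y)
```

```text
saddle [0.5958 0.0122 0.05  ] -0.00401714913767859 0.00025678345550967925
nose [0.6435 0.0119 0.064 ] 0.04346138851059708 0.0047265831611578634
L [0.6276 0.0432 0.012 ] 0.024543289674068432 0.03432710029386874
R [ 0.6208 -0.025   0.012 ] 0.024487053455580096 -0.03420630444632141
```

Run:
```python
from h import *
from plant import env
np.set_printoptions(precision=3,suppress=True)
X=np.array([.9951,-.0988]);Y=np.array([.0988,.9951]);T=np.array([.5998,.0115])+.002*Y
def go(d,v):
    p=T+d*X; env.movel([p[0],p[1],.054],v=v)
go(-.07,.05); go(-.008,.08); f0=env.observe()["ft_force"][:2]@X; print("f0",f0)
d=-.008
while d<.02:
    d+=.001; go(d,.02); s=env.observe(); f=s["ft_force"][:2]@X; print(round(d,4),round(f,2),end="; ")
    if f-f0<-14: break
env.pause(.3); s=env.observe(); print(s["t"],s["position"],s["ft_force"],s["ft_torque"],(s["position"][:2]-T)@X)
crop_=env.get_image("scene"); crop(crop_,265,140,475,290,3.8,"pics/crop1.png")
cv2.imwrite("pics/w3.png",env.get_image("wrist")[:,:,::-1])
```

```text
f0 -12.896522638769065
-0.007 -14.4; -0.006 -15.93; -0.005 -13.84; -0.004 -15.35; -0.003 -12.84; -0.002 -15.4; -0.001 -13.67; 0.0 -15.89; 0.001 -12.93; 0.002 -15.35; 0.003 -13.72; 0.004 -15.81; 0.005 -13.27; 0.006 -15.13; 0.007 -13.05; 0.008 -15.17; 0.009 -13.65; 0.01 -16.17; 0.011 -18.49; 0.012 -19.94; 0.013 -21.14; 0.014 -24.1; 0.015 -25.58; 0.016 -25.97; 0.017 -28.69; 15.6 [0.602 0.013 0.054] [-27.421   2.642  29.733] [ 0.395  3.926 -0.182] 0.0021475842012785617
```

View pics/w3.png

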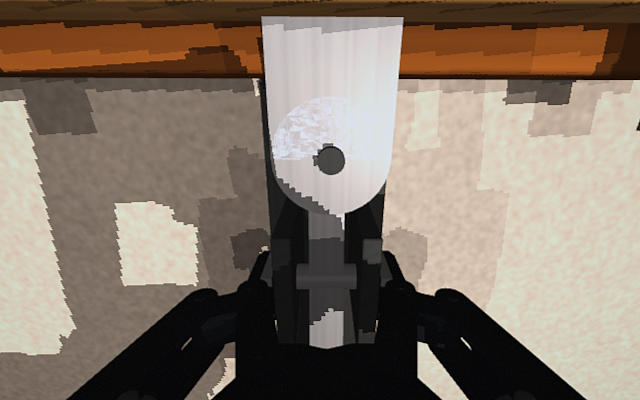

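The punch mark (330,160) now lies over the saddle, the base nose is against the bed, and nothing slipped in the grip. I'll relax the push, release, and go for the handle.

```bash
cat >> h.py <<'E'
X=np.array([.9951,-.0988]);Y=np.array([.0988,.9951])
def pad(th):  # handle pad in jack frame (x,z)
    c,s=np.cos(th),np.sin(th); x,z=-.136,.035
    return c*x+s*z, .055+c*z+s*x   # rear goes down
E
python3 - <<'E'
from h import *
from plant import env
np.set_printoptions(precision=4,suppress=True)
print(pad(0),pad(.4))
c=env.calibration("wrist"); a=onplane(c,(330,160),.068); b=onplane(c,(328,145),.05); print("punch",a,"saddle",b,"diff",(a-b)[:2]@X,(a-b)[:2]@Y)
T=np.array([.5998,.0115])+.002*Y
p=T+.004*X; env.movel([p[0],p[1],.054],v=.05)
s=env.observe(); print(s["position"],s["ft_force"]); O=s["position"][:2]+.006*X; np.save("O.npy",O)
env.command_gripper(.085); q=env.observe()["position"]; env.movel([q[0],q[1],.16],v=.12)
im=env.get_image("scene"); crop(im,265,140,475,290,3.8,"pics/crop2.png")
env.command_gripper(0,60)
h=O+pad(0)[0]*X; env.movel([h[0],h[1],.16],v=.2); env.movel([h[0],h[1],.125],v=.08)
s=env.observe(); print(s["t"],O,s["position"],s["ft_force"],s["width"])
E
```

```text
(np.float64(-0.136), np.float64(0.09)) (np.float64(-0.11163465320358962), np.float64(0.0342762402361245))
punch [0.6651 0.0054 0.068 ] saddle [0.6675 0.0057 0.05  ] diff -0.0023494558406297996 -0.0005735326962061364
[0.602  0.013  0.0541] [-6.0976  1.1609  9.4206]
19.85 [0.608  0.0124] [0.4731 0.0258 0.1248] [ 0.488  -0.5592  0.2292] 4.172804671247725e-05
```

View pics/crop2.png

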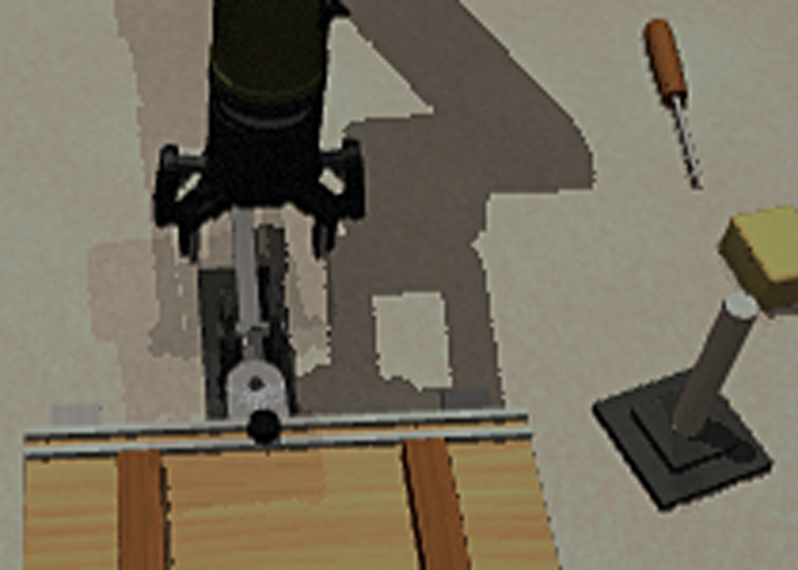

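The jack stands under the lug with its nose on the bed, and the fingers are clear. The x sign in my pad formula was wrong, so I'll fix that before the first stroke.

```bash
sed -i 's/c\*x+s\*z,/c*x-s*z,/' h.py
cat > press.py <<'E'
from h import *
from plant import env
np.set_printoptions(precision=4,suppress=True)
O=np.load("O.npy")
def at(th,extra=0,v=.06):
    x,z=pad(th); p=O+x*X; env.movel([p[0],p[1],z+.025-extra],v=v)
def log(n):
    s=env.observe(); print(n,round(s["t"],2),"tipz",round(s["position"][2]-.025,4),s["ft_force"]); return s
def press():
    for th in (0,.1,.2,.3,.36,.4): at(th); log(th)
    e=0
    while e<.03:
        s=env.observe()
        if s["position"][2]-.025<.0355 or s["ft_force"][2]>22: break
        e+=.002; at(.4,e,.03); log(f"e{e:.3f}")
    env.pause(.4); log("held")
E
python3 - <<'E'
from press import *
press()
im=env.get_image("scene"); crop(im,265,140,475,290,3.8,"pics/crop3.png")
E
```

```text
0 20.17 tipz 0.09 [ 1.6058 -1.272   1.6432]
0.1 20.55 tipz 0.0759 [-0.6476 -0.764   2.7135]
0.2 20.93 tipz 0.0624 [0.6249 0.76   4.2482]
0.3 21.32 tipz 0.0486 [ 1.5693 -0.0596  6.0642]
0.36 21.61 tipz 0.0403 [0.5406 0.641  5.2989]
0.4 21.86 tipz 0.0354 [-0.6543  0.0433 11.8386]
held 22.26 tipz 0.0355 [-0.33    0.6715 11.7065]
```

View pics/crop3.png

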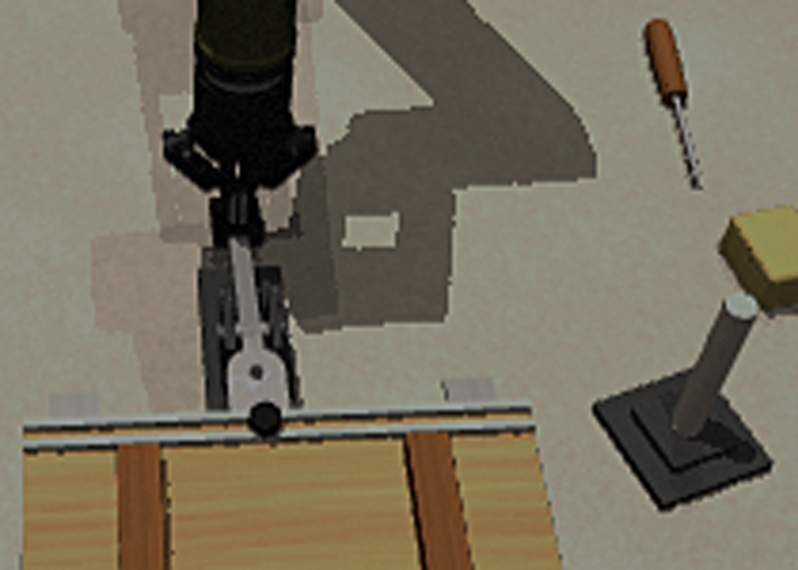

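The platen's front edge rose about 10 crop px, roughly 12 mm as expected, and the force step at the bottom shows the stop was reached. Now I'll let the handle up fully, then do the second stroke.

Run:
```python
from press import *
for th in (.3,.2,.1,0): at(th)
at(0,-.02); env.pause(.8); log("up")
crop(env.get_image("scene"),265,140,475,290,3.8,"pics/crop4.png")
press()
crop(env.get_image("scene"),265,140,475,290,3.8,"pics/crop5.png")
a,b=[cv2.imread(f"pics/crop{i}.png") for i in (4,5)]
w=np.hstack([x[200:570,0:540] for x in (a,b)]); cv2.imwrite("pics/pair.png",cv2.resize(w,None,fx=.74,fy=.74))
```

```text
up 25.12 tipz 0.11 [-0.3795  0.17    0.6794]
0 25.66 tipz 0.0895 [-0.3356 -0.544   1.8012]
0.1 26.04 tipz 0.076 [-1.2288 -0.2745  2.5477]
0.2 26.43 tipz 0.0625 [ 1.3311 -0.3144  5.0715]
0.3 26.81 tipz 0.0487 [2.1667 0.6615 6.507 ]
0.36 27.1 tipz 0.0404 [0.324  0.9073 6.6668]
0.4 27.35 tipz 0.0355 [ 0.3796  0.2384 11.9287]
held 27.75 tipz 0.0355 [-0.1377 -0.2223 11.3916]
```

View pics/pair.png

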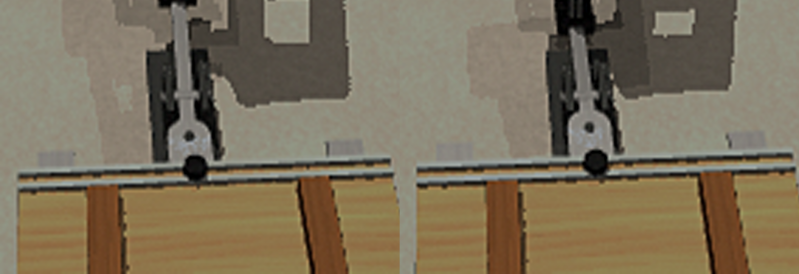

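The left half shows the top back down with the handle up. The right half shows it raised again (edge at y≈167 against 174), with the jack still in place and the handle held down. I'll hand in now.

```bash
python3 -c "
from plant import env
print(env.hand_in())"
```

```text
the job is handed in; nothing more can be done
None
```

The job is handed in, but the judge's verdict did not come back: the jack is pushed against the bed under the round-nosed lug, the handle has been pumped down, up and down again, and the arm is holding it down with the press top raised about 12 mm by image estimate.

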